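Close the detergent dosing unit with its click-stop cap

ROBOT

A 6-joint arm with a two-finger parallel gripper is mounted at the origin on the work surface. World frame = base frame: x ahead of the robot, y to its left, z up, the work surface at z = 0. Lengths are in m, angles in degrees, forces in N, time in s.
With the tool pointing down it reaches from about 0.35 to 0.875 m from the base axis. Payload 4.2 kg.
Tool frame: the origin (TCP) lies on the front face of the gripper's body, between the roots of the fingers; the fingertips stand finger_overhang ahead of it and the grasp point (between the pads) lies 51 mm ahead of it (finger_overhang is the distance from the TCP to the fingertips, in m); z points along the fingers, y is the line along which they close (so a half turn about z gives the same grasp; the last joint's range is limited). The gripper opens to 87 mm and grips with 3 to 60 N. Pads are 19 mm wide; open, the fingers measure 117 mm over their backs; the gripper's body (75 mm by 190 mm) begins 51 mm behind the grasp point.
Start: joints at [82.483, 22.042, 0.453, 0, -68.411, -14.817], TCP at [0.237, 0.578, 0.292] pointing down, gripper open.
Joint ranges: [-179.83, 179.83], [-69.29, 118.12], [-61.27, 80.66], [-181.25, 117.63], [-171.15, -9.14], [-177.46, 177.46]. Speed limits (degrees/s): [159.86, 159.86, 180, 180, 180, 180].

INTERFACE

Orientations are given as a 3x3 rotation matrix whose columns are the frame's x, y, z axes.
In Python, from station import sense, capture, camera_model, finish_job, finger_overhang gives the robot as it stands. The module is installed in compiled form; this text tells all that it offers.
- The arm moves only by the tool jog_arm, never from a script. Its argument "rows" is a list that holds one entry, the list of rows, each a list of 4 numbers: the shift along the tool's x, y, z in m, then the turn about the tool's z in rad. A call has 1 to 20 rows; each row shifts and turns the commanded pose from where the row before left it, along the tool's axes as they then stand; what a row does not reach is not made up. A row lasts 1/8 s, in which the tool goes at most 62.5 mm and 10.7 degrees, less where a joint would pass 70% of its speed; a pose out of reach is approached as far as the arm can. A call is refused whole if a number of a shift passes 0.0625 or a number of a turn 0.188, either way. A call with a gripper value outside its range is refused whole. "claw" is the opening, from 0 (shut) to 1 (fully open), set as the call begins (left out, the last holds). The fingers move at their own pace and stop on an object; the grip force is fixed at half the most. Time passes only in rows, so rows that do not move let the fingers close. It gives the time, the measured TCP pose, the force, the opening and the grip force at its end, in the units of the state.
- sense(): the state, without advancing time (a new reading comes with each control period).
- capture(name): name is "scene" or "top" or "wrist"; returns the picture (480x640x3 uint8, red, green, blue); there is no depth.
- camera_model(name): a dict with "fovy" (degrees; the focal length in pixels is half the picture's height over the tangent of half this angle, whatever the lens; pixels are square), "cx", "cy" (the principal point, pixels), "eye" and "rotation" of the camera in the world. Camera axes: x right, y down, z forward; pixel columns grow to the right and rows downward; lengths in m; the calibration is good to about 2 mm. A picture is of the moment at which its call begins: read the wrist's pose just before it. camera_model takes no time and is no camera call; for the wrist camera it gives the pose at the moment of the call.
- finish_job(): hands the job in; it is judged then, once.
The state is a dict: "time_s": time; "joints": joint angles; "joint_velocities": joint speeds; "effort": joint torques, N m; "tcp_pos": TCP position; "ee_rot": TCP orientation; "wrist_force": force on the tool from outside, world axes, zero at the start; "moment": the same for the moment, N m; "gripper_width": opening from 0.0 (shut) to 1.0 (fully open); "gripper_force": force on a finger pad.
Only numpy, scipy, OpenCV 4.12 (cv2) and the standard library are available. Lean on these libraries where they do the work, as an engineer would, in place of code of your own. Each camera call takes 0.05 s, during which the arm holds its last target. There are 200 camera calls.

TASK

Pick up the orange winged cap, set it gently over the square post of the white dosing unit so that it sits flat and fully down on the neck, and turn it clockwise (seen from above) until its ratchet clicks for the first time; stop there, before a second click. Let go of the cap and leave everything else on the counter where it is; do not ram the cap down, as the neck cracks under a hard push.

Things in the scene. Friction and masses are not known exactly. Their poses are not given: they have to be found in the camera images.
- cap_grip (a point): Grip point in the wing of the loose orange cap, on its axis, 44 mm above its underside. The wing stands upright on a ribbed disc (68 mm across, 20 mm high); it is 46 mm long, 14 mm thick and reaches from 20 to 62 mm above the underside. z is the cap's axis (up), x runs along the wing, y across its thickness.
- cap: The same orange cap, about 90 g, starting upright on the counter, near the blue lid and the cup; origin at the centre of its underside, axes as above. Its underside has a central square recess, 30 x 30 mm, 16 mm deep, sides parallel to x and y, so it fits the post in any of four quarter turns.
- post (a point): Square brass post in the middle of the dosing unit's neck: 28 x 28 mm, 14 mm high, the topmost 3 mm bevelled. This point is the centre of its foot, level with the top of the grey neck flange (80 mm across, 54 mm above the counter) on which the cap's underside rests when fully down. z is up; x and y are parallel to its sides and turn with it. The cap has about 0.15 rad of play on it.
- click_pin (a joint): Counting pin hidden inside the unit: it rises only 0.1 mm (0.000105) with every click, 0 at first, too little to be read, so the click must be felt. Turned clockwise from above, the post first runs with even drag (0.1 to 0.2 N m) for 0.2 to 2.0 rad to an unseen stop, different each time; then the ratchet winds up springily to about 0.3 N m and snaps over with a click every 0.52 rad, the torque falling to zero or below after each.
- doser: The white dosing unit, fixed; housing 150 x 150 mm, 48 mm high, with two 16 mm steel stubs sticking out 30 mm on its +x side; origin at the centre of its underside, straight below the post. Just at a click the ratchet may still stand on a tooth and fall back when let go; turned about 0.1 rad further it rests in its notch, well short of the next click.
- blue_lid: blue round lid with a stub knob, 60 mm across, 36 mm high, not part of the job; origin at its underside
- cup: clear plastic measuring cup, 64 mm across, 60 mm high, not part of the job; origin at its underside
- softener: blue bottle, 80 mm across, 210 mm high, not part of the job; origin at its underside
- bleach: white bottle with a yellow label and red cap, 84 mm across, 220 mm high, not part of the job; origin at its underside
- stain_jar: white jar with a green lid, 70 mm across, 90 mm high, not part of the job; origin at its underside
- brush: hand brush lying flat, not part of the job; origin at its underside, along its length
- token_stack: stack of brass tokens, 28 mm across, 20 mm high, not part of the job; origin at its underside
There are look-alikes about, which are no part of the job. Of the things that look like the cap, the largest one is meant. What is shaped like the doser but brown is not meant.

How it is judged:
By the outcome, as a careful person would: the job done as asked, in the order asked, and still so for the second after the job is handed in, with the robot touching nothing.
It also fails if it takes over 70 s, if anything falls off the work surface, if the arm or the gripper's body presses on something with over 40 N, if the wrist force passes 120 N, or if a joint passes its speed limit or range.

## Working session

There is one attempt and no reset: what is moved stays moved. The work goes in short steps, Python scripts to look and compute and a tool call to move; the robot and the scene stay as the last step left them, time stands still between calls to the robot, and variables do not carry over. Pictures are saved under pics/ and viewed, at most 10 in all, crops included, and the job is handed in when it is done.

Besides the shell and the picture viewer there is one more tool, called after "Call:" in YAML: its name, and indented under it one key for each argument. jog_arm: Moves the arm, as the interface text tells. Its arguments: {"type":"object","properties":{"rows":{"type":"array"},"claw":{"type":"number"}},"required":["rows"]}

```bash
mkdir -p pics; python3 - <<'E'
from station import *
import cv2,numpy as np
print(finger_overhang if not callable(finger_overhang) else finger_overhang())
s=sense(); print(s['tcp_pos'],s['ee_rot'],s['gripper_width'],s['moment'])
for n in("scene","top","wrist"):
    print(n,camera_model(n)); im=capture(n); cv2.imwrite(f"pics/{n}0.png",im[:,:,::-1])
E
```

```text
0.0697
[0.23734014 0.57769538 0.29116239] [[ 9.24917214e-01 -3.80167916e-01 -7.09869133e-04]
 [-3.80168557e-01 -9.24914917e-01 -2.06520585e-03]
 [ 1.28556455e-04  2.18001437e-03 -9.99997616e-01]] 0.9990247794429187 [-0.02064972  0.01416973  0.02586278]
scene {'fovy': 49.24422493903939, 'cx': 317.35394609937816, 'cy': 237.57347781989634, 'eye': array([1.15058748, 0.34693468, 1.07516421]), 'rotation': array([[-0.4601481 ,  0.72601863, -0.51103882],
       [ 0.88782776,  0.37299341, -0.26951397],
       [-0.00505805, -0.57773079, -0.8162117 ]])}
top {'fovy': 57.613539408954644, 'cx': 322.5442442140555, 'cy': 235.86305695378365, 'eye': array([0.39773129, 0.00422689, 1.05507605]), 'rotation': array([[ 1.28569230e-03, -9.94078234e-01,  1.08659156e-01],
       [-9.99896215e-01,  2.81248183e-04,  1.44041388e-02],
       [-1.43494010e-02, -1.08666398e-01, -9.93974702e-01]])}
wrist {'fovy': 62.057047163204004, 'cx': 325.69505028640435, 'cy': 239.895922768348, 'eye': array([0.30335999, 0.5501501 , 0.38315491]), 'rotation': array([[-0.3798151 , -0.8927327 , -0.2424228 ],
       [-0.92506119,  0.36696914,  0.09795636],
       [ 0.00151284,  0.26146123, -0.96521279]])}
```

View pics/top0.png

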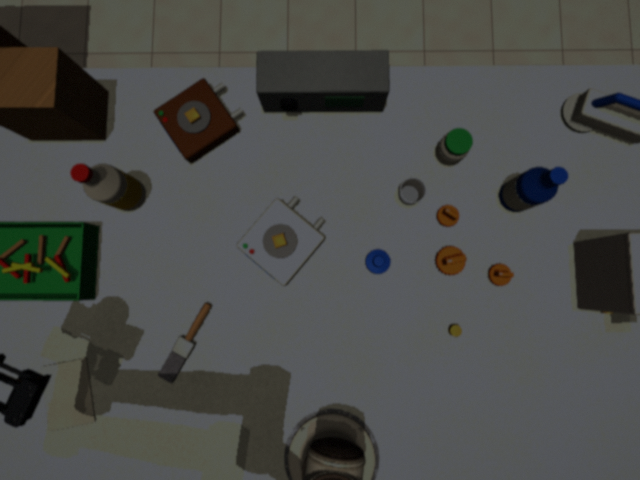

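View pics/scene0.png

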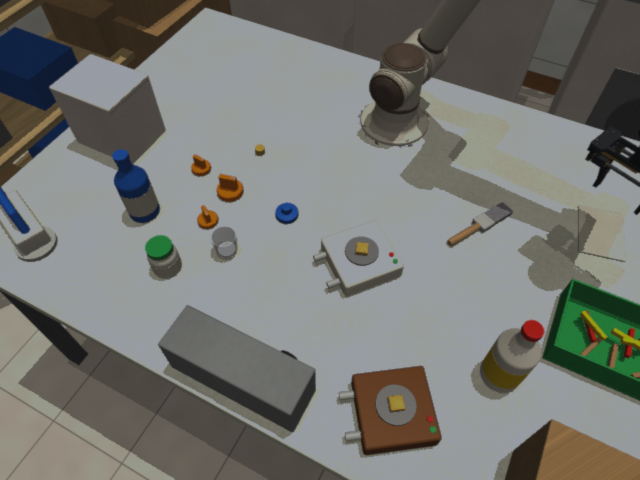

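The top view shows the large cap at about (450,260), with smaller look-alikes at (448,215) and (501,274). The white doser is at (280,240) and its post at (279,240). The blue lid is at (378,261), and the cup at (410,190).

```bash
cat > h.py <<'E'
from station import *
import cv2,numpy as np
def ray(m,u,v,z):
    f=240/np.tan(np.radians(m['fovy']/2))
    d=m['rotation']@np.array([(u-m['cx'])/f,(v-m['cy'])/f,1]); e=m['eye']
    return e+d*(z-e[2])/d[2]
def proj(m,p):
    f=240/np.tan(np.radians(m['fovy']/2)); q=m['rotation'].T@(np.array(p)-m['eye'])
    return q[:2]/q[2]*f+[m['cx'],m['cy']]
def blobs(im,lo,hi,mn=20):
    h=cv2.cvtColor(im,cv2.COLOR_RGB2HSV); k=cv2.inRange(h,np.array(lo),np.array(hi))
    c,_=cv2.findContours(k,cv2.RETR_EXTERNAL,cv2.CHAIN_APPROX_NONE)
    return sorted([x for x in c if cv2.contourArea(x)>mn],key=cv2.contourArea,reverse=True)
ORANGE=((5,150,60),(17,255,255)); YEL=((18,110,70),(32,255,255))
E
python3 - <<'E'
from h import *
m={n:camera_model(n) for n in("top","scene")}
for n in m:
    im=cv2.imread(f"pics/{n}0.png")[:,:,::-1].copy()
    for nm,r,z in(("or",ORANGE,.015),("yel",YEL,.068)):
        for c in blobs(im,*r)[:8]:
            (u,v),(w,h),a=cv2.minAreaRect(c); M=cv2.moments(c);u,v=M['m10']/M['m00'],M['m01']/M['m00']
            print(n,nm,cv2.contourArea(c),np.round([u,v,w,h,a],1),ray(m[n],u,v,z).round(4))
E
```

```text
top or 3098.5 [27.1 76.9 58.  56.  90. ] [0.9151 0.7651 0.015 ]
top or 587.0 [450.4 260.1  27.   28.   90. ] [ 0.4534 -0.2842  0.015 ]
top or 329.5 [500.  274.2  21.2  20.5  45. ] [ 0.4202 -0.3998  0.015 ]
top or 304.0 [447.5 215.4  19.   20.   90. ] [ 0.5608 -0.2805  0.015 ]
top or 115.5 [198.  321.    4.4  39.1  30.5] [0.3097 0.3127 0.015 ]
top or 23.5 [ 39.7 251.2   2.4  24.1   4.1] [0.4745 0.7013 0.015 ]
top yel 119.5 [ 20.5 267.1   8.   35.   90. ] [0.4342 0.7073 0.068 ]
top yel 119.5 [278.5 240.   11.7  11.7  71.6] [0.4961 0.1187 0.068 ]
top yel 98.0 [191.4 114.4  10.   11.4  56.3] [0.7937 0.328  0.068 ]
top yel 76.0 [455.5 330.3  10.    9.   90. ] [ 0.2953 -0.2761  0.068 ]
top yel 50.0 [ 57.4 267.7  27.    3.6  41.6] [0.4329 0.6224 0.068 ]
scene or 5359.5 [394.8 408.1  75.7  77.5  81.9] [0.7892 0.3293 0.015 ]
scene or 471.0 [228.9 188.3  25.7  24.6  12.5] [ 0.4516 -0.2863  0.015 ]
scene or 265.5 [207.1 218.6  18.6  20.4  20. ] [ 0.5626 -0.2804  0.015 ]
scene or 229.0 [200.1 166.1  17.4  19.4   6.3] [ 0.4204 -0.4006  0.015 ]
scene yel 536.0 [ 28.9 135.6  12.1  81.1  50.9] [ 0.5773 -0.8474  0.068 ]
scene yel 372.0 [507.2 379.5  33.8  19.3  10.5] [0.6535 0.5056 0.068 ]
scene yel 204.5 [13.1  9.1  9.4 38.8 56.3] [ 0.1449 -1.3542  0.068 ]
scene yel 202.5 [396.  402.7  15.6  15.   80.5] [0.7966 0.3282 0.068 ]
scene yel 169.5 [626.8 338.5  32.1   9.2  25.6] [0.4547 0.7009 0.068 ]
scene yel 128.0 [593.2 324.7  34.8   7.3  50.7] [0.4543 0.6333 0.068 ]
scene yel 109.0 [361.8 247.6  11.9  10.7   8.1] [0.4982 0.1194 0.068 ]
scene yel 49.5 [120.1  58.4   6.8  15.4  53.1] [ 0.193  -0.8479  0.068 ]
```

Call:
jog_arm:
  rows:
    - [[0.0346,0.0271,0,0],[0.0346,0.0271,0,0],[0.0346,0.0271,0,0],[0.0346,0.0271,0,0],[0.0346,0.0271,0,0],[0.0346,0.0271,0,0],[0.0346,0.0271,0,0],[0.0346,0.0271,0,0],[0.0346,0.0271,0,0],[0.0346,0.0271,0,0],[0.0346,0.0271,0,0],[0.0346,0.0271,0,0],[0,0,0,0],[0,0,0,0]]

```text
time_s: 1.9
tcp_pos: [0.4977, 0.1194, 0.292]
ee_rot: [[0.925, -0.381, -0.001], [-0.381, -0.925, -0.0], [-0.001, 0.0, -1.0]]
wrist_force: [0.6, -0.1, 0.5]
gripper_width: 1.003
gripper_force: 0.0
```

```bash
python3 - <<'E'
from h import *
s=sense(); print(s['time_s'],s['tcp_pos'],s['ee_rot'].round(4),s['joints'])
m=camera_model("wrist"); im=capture("wrist"); cv2.imwrite("pics/w1.png",im[:,:,::-1])
print(m)
for c in blobs(im,*YEL,300):
    r=cv2.minAreaRect(c); P=np.array([ray(m,*p,.066) for p in cv2.boxPoints(r)]); print(r,P.round(4)[:,:2],P.mean(0), np.degrees(np.arctan2(*(P[1]-P[0])[[1,0]])))
E
```

```text
1.9 [0.49774788 0.11944391 0.29195676] [[ 9.248e-01 -3.805e-01 -6.000e-04]
 [-3.805e-01 -9.248e-01 -1.000e-04]
 [-6.000e-04  3.000e-04 -1.000e+00]] [ 3.16774565e+01  1.10273937e+01 -1.51848872e+01 -1.70238426e-02
 -6.38213798e+01  3.59628244e+01]
{'fovy': 62.057047163204004, 'cx': 325.69505028640435, 'cy': 239.895922768348, 'eye': array([0.56376789, 0.091654  , 0.38380701]), 'rotation': array([[-3.80194140e-01, -8.92588842e-01, -2.42358361e-01],
       [-9.24906694e-01,  3.66866341e-01,  9.97832377e-02],
       [-1.52279467e-04,  2.62095873e-01, -9.65041828e-01]])}
((325.89996337890625, 222.19998168945312), (34.35238265991211, 34.704715728759766), 49.76364517211914) [[0.5067 0.1364]
 [0.5155 0.1095]
 [0.4887 0.1009]
 [0.4793 0.1282]] [0.49756937 0.11873919 0.066     ] -71.86241950472413
```

View pics/w1.png

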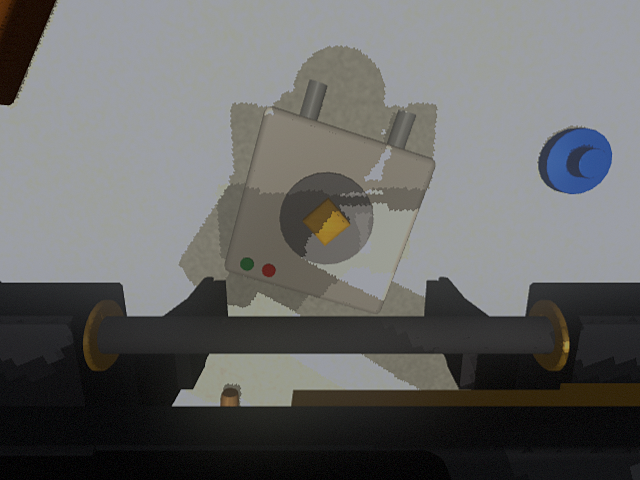

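The wrist view shows the doser with its post at (326,222), sides at about 18° in the world. The blue lid is at (576,160). Next is the cap.

Call:
jog_arm:
  rows:
    - [[0.0112,0.0391,0,0],[0.0112,0.0391,0,0],[0.0112,0.0391,0,0],[0.0112,0.0391,0,0],[0.0112,0.0391,0,0],[0.0112,0.0391,0,0],[0.0112,0.0391,0,0],[0.0112,0.0391,0,0],[0.0112,0.0391,0,0],[0.0112,0.0391,0,0],[0,0,0,0],[0,0,0,0]]

```text
time_s: 3.45
tcp_pos: [0.4532, -0.2838, 0.2921]
ee_rot: [[0.925, -0.379, -0.0], [-0.379, -0.925, 0.0], [-0.0, -0.0, -1.0]]
wrist_force: [0.2, -0.2, 0.1]
gripper_width: 0.999
gripper_force: 0.0
```

```bash
python3 - <<'E'
from h import *
s=sense(); print(s['time_s'],s['tcp_pos'],s['ee_rot'].round(4),s['joints'])
m=camera_model("wrist"); im=capture("wrist"); cv2.imwrite("pics/w2.png",im[:,:,::-1])
for c in blobs(im,*ORANGE,300):
    (u,v),r=cv2.minEnclosingCircle(c); e=cv2.fitEllipse(cv2.convexHull(c))
    print(cv2.contourArea(c),u,v,r,e,ray(m,*e[0],.015))
E
```

```text
3.45 [ 0.45317356 -0.2837573   0.29213075] [[ 9.254e-01 -3.791e-01 -2.000e-04]
 [-3.791e-01 -9.254e-01  3.000e-04]
 [-3.000e-04 -2.000e-04 -1.000e+00]] [-1.46705988e+01  1.32630626e+01 -1.22228034e+01 -1.74859297e-02
 -6.45313136e+01  8.24031929e+01]
4017.0 324.8190002441406 208.24867248535156 37.50739288330078 ((324.50030517578125, 208.33700561523438), (73.50931549072266, 74.60476684570312), 9.790034294128418) [ 0.45543214 -0.28390667  0.015     ]
2788.5 276.0 97.5 32.03523635864258 ((276.1147155761719, 97.43875885009766), (60.10997009277344, 63.590850830078125), 158.12448120117188) [ 0.56237161 -0.28206993  0.015     ]
602.0 455.0932312011719 196.0 30.173179626464844 ((454.1595153808594, 194.22894287109375), (54.78066635131836, 59.978702545166016), 74.58563232421875) [ 0.42212595 -0.40046357  0.015     ]
```

View pics/w2.png

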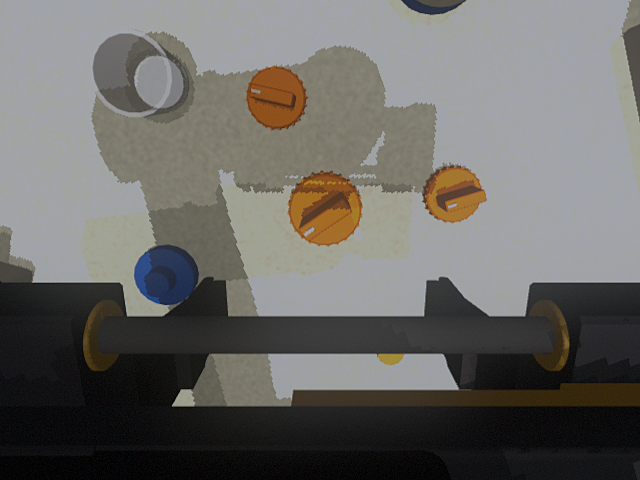

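The large cap is at (325,208), with its wing running from lower-left (305,233) to upper-right (345,200). I'll zoom in for the wing angle.

```bash
python3 - <<'E'
import cv2
im=cv2.imread("pics/w2.png")[160:250,265:385]; im=cv2.convertScaleAbs(im,alpha=1.3)
cv2.imwrite("pics/w2c.png",cv2.resize(im,None,fx=6,fy=6,interpolation=cv2.INTER_CUBIC))
E
```

```text
(no output)
```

View pics/w2c.png

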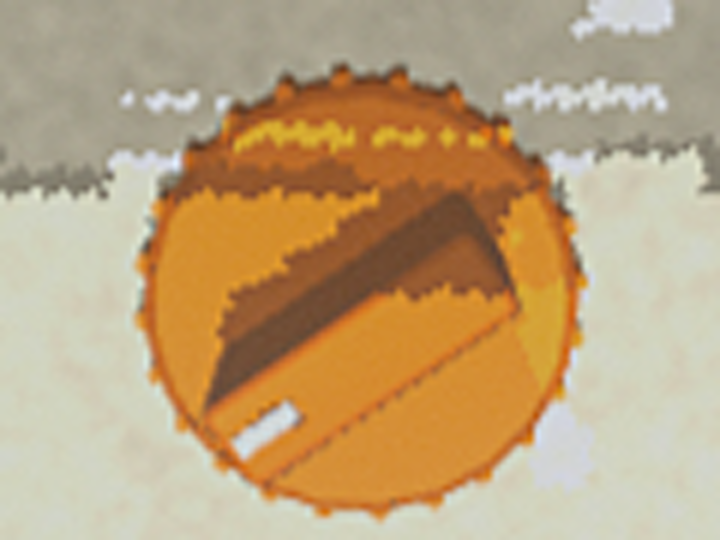

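The crop shows the wing's top face with corners at (205,410), (265,482), (518,310) and (460,235).

```bash
python3 - <<'E'
from h import *
m=camera_model("wrist")
P=np.array([ray(m,265+a/6,160+b/6,.062)[:2] for a,b in((205,410),(265,482),(518,310),(460,235))])
print(P.round(4),P.mean(0)); 
for a,b in((0,3),(1,2)): d=P[b]-P[a]; print(np.linalg.norm(d),np.degrees(np.arctan2(d[1],d[0])))
s=sense();R=s['ee_rot']; yaw=np.degrees(np.arctan2(R[1,0],R[0,0])); print(yaw)
E
```

```text
[[ 0.456  -0.2614]
 [ 0.4434 -0.265 ]
 [ 0.4528 -0.3065]
 [ 0.4654 -0.303 ]] [ 0.45438139 -0.28398991]
0.04268909472124585 -77.33715610679984
0.042556850950753025 -77.24723559716242
-22.236514178873833
```

Call:
jog_arm:
  rows:
    - [[0.0015,-0.0004,0,0],[0,0,0.02,0.16],[0,0,0.02,0.16],[0,0,0.02,0.16],[0,0,0.02,0.16],[0,0,0.02,0.16],[0,0,0.01,0.161],[0,0,0,0],[0,0,0,0]]
  claw: 1

```text
time_s: 4.62
tcp_pos: [0.4551, -0.2846, 0.1829]
ee_rot: [[0.221, -0.975, 0.001], [-0.975, -0.221, -0.001], [0.001, -0.001, -1.0]]
wrist_force: [0.1, 0.1, 0.7]
gripper_width: 1.0
gripper_force: 0.0
```

```bash
python3 - <<'E'
from h import *
s=sense(); R=s['ee_rot'];print(s['time_s'],s['tcp_pos'],np.degrees(np.arctan2(R[1,0],R[0,0])),s['joints'])
m=camera_model("wrist"); im=capture("wrist")
for p in((.4547,-.284,.062),):print(proj(m,p))
cv2.imwrite("pics/w3.png",im[:,:,::-1])
E
```

```text
4.625 [ 0.45510605 -0.28464892  0.18293187] -77.20436229752647 [-1.46984961e+01  1.96960515e+01 -2.06003324e+01  1.85519580e-02
 -4.96299310e+01  2.74821503e+01]
[325.94708913 265.76459219]
```

View pics/w3.png

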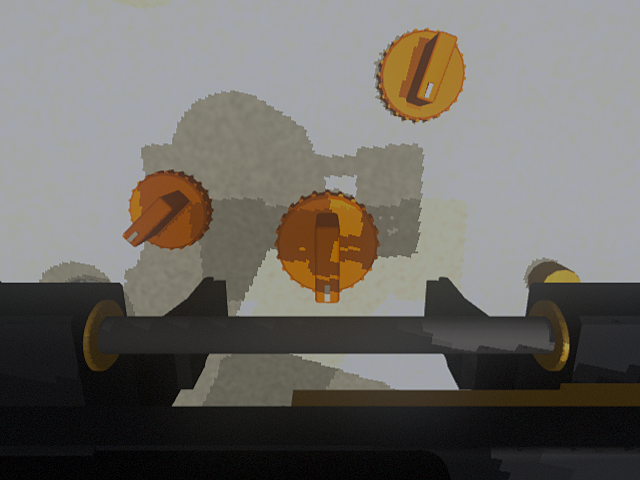

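The wing is aligned vertically at columns 316–339, with its near end at row 302. The disc is centred at about (327,243). Quick offset check along the wing:

```bash
python3 - <<'E'
from h import *
m=camera_model("wrist"); im=cv2.imread("pics/w3.png")[:,:,::-1].copy()
s=sense();R=s['ee_rot'];t=s['tcp_pos']
for c in blobs(im,*ORANGE,1500):
    h=cv2.convexHull(c); x,y,w,hh=cv2.boundingRect(h); print(x,y,w,hh)
    for (u,v,z) in((x,y+52,.018),(x+w-1,y+52,.018),(x+w/2,y,.018),(327,302,.062)):
        print((R.T@(ray(m,u,v,z)-t))[:2].round(4))
E
```

```text
275 190 105 113
[ 0.0008 -0.0337]
[0.0009 0.0358]
[0.0357 0.0014]
[-0.0229  0.001 ]
380 29 85 92
[0.1014 0.0329]
[0.1014 0.0834]
[0.1298 0.0567]
[-0.0229  0.001 ]
123 171 90 79
[ 0.0137 -0.1337]
[ 0.0138 -0.0748]
[ 0.0477 -0.1004]
[-0.0229  0.001 ]
```

Call:
jog_arm:
  rows:
    - [[0.0005,0.001,0.02,0],[0,0,0.02,0],[0,0,0.02,0],[0,0,0.018,0],[0,0,0.01,0],[0,0,0,0],[0,0,0,0]]

```text
time_s: 5.55
tcp_pos: [0.4542, -0.2858, 0.0951]
ee_rot: [[0.219, -0.976, 0.002], [-0.976, -0.219, -0.001], [0.001, -0.001, -1.0]]
wrist_force: [1.0, 0.4, 0.4]
gripper_width: 0.998
gripper_force: 0.0
```

Call:
jog_arm:
  rows:
    - [[0,0,0,0],[0,0,0,0],[0,0,0,0],[0,0,0,0],[0,0,0,0],[0,0,0,0],[0,0,0,0],[0,0,0,0]]
  claw: 0

```text
time_s: 6.55
tcp_pos: [0.4537, -0.2856, 0.0943]
ee_rot: [[0.218, -0.976, 0.0], [-0.976, -0.218, -0.0], [0.0, -0.0, -1.0]]
wrist_force: [0.1, 1.0, -0.5]
gripper_width: 0.173
gripper_force: 0.3
```

Call:
jog_arm:
  rows:
    - [[0,0,0,0],[0,0,0,0],[0,0,0,0],[0,0,0,0]]

```text
time_s: 7.05
tcp_pos: [0.4537, -0.2856, 0.0943]
ee_rot: [[0.218, -0.976, 0.0], [-0.976, -0.218, -0.0], [0.0, -0.0, -1.0]]
wrist_force: [1.0, 0.1, 0.0]
gripper_width: 0.16
gripper_force: 30.0
```

Call:
jog_arm:
  rows:
    - [[0,0,-0.01,0],[0,0,-0.03,0],[0,0,-0.04,0],[0,0,-0.03,0],[0,0,0,0],[0,0,0,0]]

```text
time_s: 7.8
tcp_pos: [0.4528, -0.2853, 0.2036]
ee_rot: [[0.218, -0.976, -0.001], [-0.976, -0.218, 0.001], [-0.001, 0.001, -1.0]]
wrist_force: [0.3, 1.2, -2.2]
gripper_width: 0.157
gripper_force: 30.0
```

```bash
python3 - <<'E'
from h import *
s=sense();R=s['ee_rot'];t=s['tcp_pos'];print(s['moment'],s['gripper_width'],s['gripper_force'],t)
m=camera_model("wrist"); im=capture("wrist"); cv2.imwrite("pics/w4.png",im[:,:,::-1])
c=blobs(im,*ORANGE,1500)
for k in c:
  x,y,w,h=cv2.boundingRect(k); print(x,y,w,h)
  z=t[2]-.0763
  print([(R.T@(ray(m,u,v,z)-t))[:2].round(4) for u,v in((x,y+60),(x+w-1,y+60),(x+w/2,y))])
yaw=np.arctan2(R[1,0],R[0,0]);print(np.degrees(yaw))
E
```

```text
[ 0.05976638 -0.01020596  0.03816693] 0.15733836192127124 29.991835229593562 [ 0.45284207 -0.28525833  0.20357816]
251 217 151 100
[array([ 0.0092, -0.0332]), array([0.0092, 0.034 ]), array([0.0366, 0.0006])]
372 36 77 85
[array([0.0857, 0.0186]), array([0.0857, 0.0489]), array([0.1074, 0.0327])]
135 169 82 73
[array([ 0.0313, -0.0824]), array([ 0.0313, -0.0473]), array([ 0.057 , -0.0621])]
-77.4229979651893
```

View pics/w4.png

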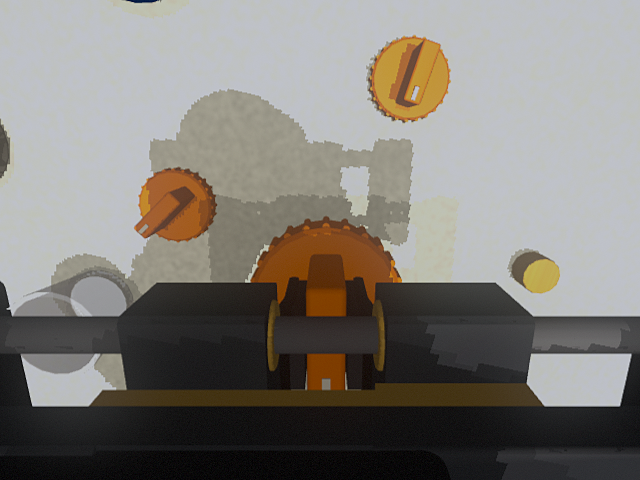

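Call:
jog_arm:
  rows:
    - [[-0.0377,-0.0052,0,0],[-0.0377,-0.0052,0,0],[-0.0377,-0.0052,0,0],[-0.0377,-0.0052,0,0],[-0.0377,-0.0052,0,0],[-0.0377,-0.0052,0,0],[-0.0377,-0.0052,0,0],[-0.0377,-0.0052,0,0],[-0.0377,-0.0052,0,0],[-0.0377,-0.0052,0,0],[0,0,0,0]]

```text
time_s: 9.22
tcp_pos: [0.4217, 0.0953, 0.2032]
ee_rot: [[0.222, -0.975, -0.002], [-0.975, -0.222, -0.001], [0.001, 0.002, -1.0]]
wrist_force: [-0.1, -0.8, -0.4]
gripper_width: 0.154
gripper_force: 30.0
```

Call:
jog_arm:
  rows:
    - [[0,0,0,-0.1667],[0,0,0,-0.1667],[0,0,0,-0.1667],[0,0,0,-0.1667],[0,0,0,-0.1667],[0,0,0,-0.1667],[0,0,0,-0.1667],[0,0,0,-0.1667],[0,0,0,-0.1667],[0,0,0,-0.1667],[0,0,0,0],[0,0,0,0]]

```text
time_s: 10.72
tcp_pos: [0.4219, 0.0931, 0.2038]
ee_rot: [[0.951, 0.308, -0.001], [0.308, -0.951, -0.001], [-0.001, 0.0, -1.0]]
wrist_force: [-0.2, 0.4, -1.1]
gripper_width: 0.162
gripper_force: 30.0
```

```bash
python3 - <<'E'
from h import *
s=sense();R=s['ee_rot'];t=s['tcp_pos'];print(s['time_s'],t,np.degrees(np.arctan2(R[1,0],R[0,0])),s['joints'],s['moment'])
m=camera_model("wrist"); im=capture("wrist"); cv2.imwrite("pics/w5.png",im[:,:,::-1])
for c in blobs(im,*YEL,300):
    r=cv2.minAreaRect(c); P=np.array([ray(m,*p,.060) for p in cv2.boxPoints(r)]); Q=(P-t)@R
    print(r,P.mean(0),Q.round(4)[:,:2],Q.mean(0)[:2], np.degrees(np.arctan2(*(P[1]-P[0])[[1,0]])))
E
```

```text
10.725 [0.42189788 0.09311218 0.20376861] 17.94451504025833 [ 3.41518938e+01  8.65195268e+00 -3.26748473e+01 -2.08152541e-03
 -4.87490459e+01  7.37940073e+01] [-0.03991078 -0.01793414  0.01802106]
((322.5, 394.0), (22.0, 437.0), 90.0) [0.32425226 0.0631205  0.06      ] [[-0.0932 -0.1498]
 [-0.0933  0.1466]
 [-0.1107  0.1491]
 [-0.1106 -0.1523]] [-0.10195206 -0.00160086] -72.06015985511581
((322.0, 116.0), (52.0, 50.0), 90.0) [0.49692545 0.11905514 0.06      ] [[ 0.0936 -0.0155]
 [ 0.0936  0.0123]
 [ 0.0655  0.0127]
 [ 0.0655 -0.016 ]] [ 0.07955458 -0.0016146 ] -72.03374677809937
((378.5226745605469, 335.020751953125), (70.10768127441406, 11.293678283691406), 87.51044464111328) [0.37754997 0.04176695 0.06      ] [[-0.0326  0.0297]
 [-0.0322  0.0368]
 [-0.0831  0.0408]
 [-0.0834  0.0332]] [-0.05782597  0.03513477] -69.35729828849767
((272.100341796875, 335.0453186035156), (10.592514991760254, 70.02725219726562), 4.316027641296387) [0.35604536 0.10812435 0.06      ] [[-0.0829 -0.0408]
 [-0.0322 -0.0354]
 [-0.0328 -0.0286]
 [-0.0835 -0.0337]] [-0.05784006 -0.03462017] 11.862593532766688
```

View pics/w5.png

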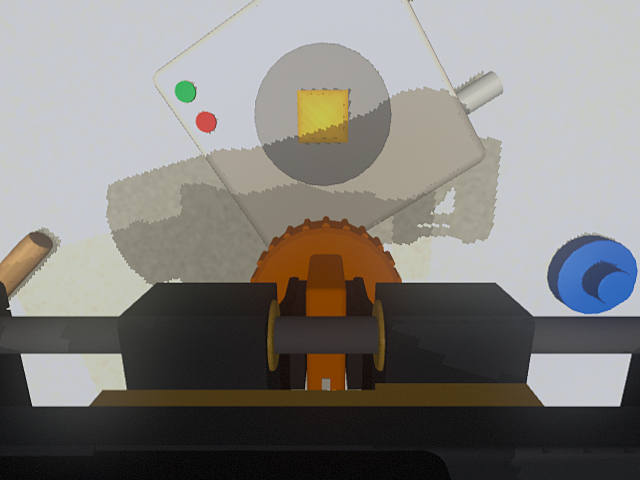

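The post is at (322,116), square to the image, and the flange is centred at (323,113). The held cap is upright. I'll move over the post and come down slowly.

Call:
jog_arm:
  rows:
    - [[0.02,-0.0005,0,0],[0.02,-0.0005,0,0],[0.02,-0.0005,0,0],[0.0187,-0.0005,0,0],[0,0,0.015,0],[0,0,0.015,0],[0,0,0.003,0],[0,0,0,0],[0,0,0,0]]

```text
time_s: 11.9
tcp_pos: [0.4964, 0.1201, 0.1717]
ee_rot: [[0.95, 0.311, 0.001], [0.311, -0.95, 0.0], [0.001, -0.0, -1.0]]
wrist_force: [0.4, -0.2, -0.1]
gripper_width: 0.157
gripper_force: 30.0
```

```bash
cat > st.py <<'E'
from h import *
s=sense();R=s['ee_rot'];t=s['tcp_pos']
P=np.array([.42189788,.09311218,.20376861]);R0=np.array([[.9514,.3081,0],[.3081,-.9514,0],[0,0,-1]])
print(s['time_s'],t.round(4),'rel',(R0.T@(t-P)).round(4),'yaw',np.degrees(np.arctan2(R[1,0],R[0,0])).round(2),'F',s['wrist_force'].round(2),'M',s['moment'].round(3),'q6',s['joints'][5].round(2),s['gripper_force'].round(1))
E
python3 st.py
```

```text
Traceback (most recent call last):
  File "st.py", line 4, in <module>
    print(s['time_s'],t.round(4),'rel',(R0.T@(t-P)).round(4),'yaw',np.degrees(np.arctan2(R[1,0],R[0,0])).round(2),'F',s['wrist_force'].round(2),'M',s['moment'].round(3),'q6',s['joints'][5].round(2),s['gripper_force'].round(1))
                                                                                                                                                                                                      ^^^^^^^^^^^^^^^^^^^^^^^^
AttributeError: 'float' object has no attribute 'round'
```

Call:
jog_arm:
  rows:
    - [[-0.0002,0.0004,0.002,0],[0,0,0.002,0],[0,0,0.002,0],[0,0,0.002,0],[0,0,0.002,0],[0,0,0.002,0],[0,0,0,0]]

```text
time_s: 12.78
tcp_pos: [0.497, 0.1199, 0.1597]
ee_rot: [[0.95, 0.311, 0.002], [0.311, -0.95, 0.001], [0.002, -0.0, -1.0]]
wrist_force: [1.0, 0.2, 0.4]
gripper_width: 0.163
gripper_force: 30.0
```

```bash
sed -i "s/,s\['gripper_force'\].round(1)//;s/\['joints'\]\[5\].round(2)/['joints'][5]/" st.py; python3 st.py
```

```text
12.775 [0.497  0.1199 0.1597] rel [ 0.0797 -0.0024  0.0441] yaw 18.13 F [1.02 0.22 0.42] M [ 0.01  -0.515 -0.007] q6 76.32315557898407
```

Call:
jog_arm:
  rows:
    - [[0,0,0.0015,0],[0,0,0.0015,0],[0,0,0,0]]

```text
time_s: 13.15
tcp_pos: [0.4973, 0.1202, 0.1566]
ee_rot: [[0.95, 0.311, 0.003], [0.311, -0.95, 0.001], [0.003, -0.0, -1.0]]
wrist_force: [3.4, 1.5, -0.3]
gripper_width: 0.158
gripper_force: 30.0
```

```bash
python3 st.py
```

```text
13.15 [0.4973 0.1202 0.1566] rel [ 0.0801 -0.0025  0.0472] yaw 18.14 F [ 3.44  1.49 -0.32] M [ 0.372 -1.329  0.126] q6 76.3258171069291
```

Call:
jog_arm:
  rows:
    - [[0.0008,0,0,0],[0,0,0.0015,0],[0,0,0.0015,0],[0,0,0,0]]

```text
time_s: 13.65
tcp_pos: [0.4975, 0.1201, 0.1532]
ee_rot: [[0.95, 0.311, 0.001], [0.311, -0.95, 0.001], [0.001, -0.0, -1.0]]
wrist_force: [4.7, 1.5, -1.0]
gripper_width: 0.158
gripper_force: 30.0
```

```bash
python3 st.py
```

```text
13.65 [0.4975 0.1201 0.1532] rel [ 0.0802 -0.0024  0.0505] yaw 18.13 F [ 4.67  1.47 -0.96] M [ 0.496 -1.673  0.031] q6 76.34753920701547
```

Call:
jog_arm:
  rows:
    - [[0.001,0,0,0],[0,0,0.001,0],[0,0,0.001,0],[0,0,0.001,0],[0,0,0,0]]

```text
time_s: 14.28
tcp_pos: [0.4978, 0.12, 0.1501]
ee_rot: [[0.95, 0.311, -0.0], [0.311, -0.95, -0.0], [-0.0, 0.0, -1.0]]
wrist_force: [3.9, 2.0, -0.7]
gripper_width: 0.159
gripper_force: 30.0
```

```bash
python3 st.py
```

```text
14.275 [0.4978 0.12   0.1501] rel [ 0.0805 -0.0022  0.0537] yaw 18.11 F [ 3.9   1.98 -0.7 ] M [ 0.318 -1.271  0.064] q6 76.37379431734831
```

Call:
jog_arm:
  rows:
    - [[0.0008,0,0.0007,0],[0,0,0.0007,0],[0,0,0,0]]

```text
time_s: 14.65
tcp_pos: [0.4981, 0.1201, 0.1484]
ee_rot: [[0.951, 0.311, -0.002], [0.311, -0.951, -0.001], [-0.002, 0.0, -1.0]]
wrist_force: [2.3, 0.5, -0.1]
gripper_width: 0.158
gripper_force: 30.0
```

```bash
python3 st.py
```

```text
14.65 [0.4981 0.1201 0.1484] rel [ 0.0808 -0.0022  0.0553] yaw 18.1 F [ 2.25  0.49 -0.06] M [ 0.179 -0.686  0.064] q6 76.39699914982515
```

Call:
jog_arm:
  rows:
    - [[0.0005,0,0.0005,0],[0,0,0.0005,0],[0,0,0,0]]

```text
time_s: 15.02
tcp_pos: [0.4983, 0.1201, 0.1483]
ee_rot: [[0.95, 0.311, -0.002], [0.311, -0.95, -0.001], [-0.002, 0.0, -1.0]]
wrist_force: [-2.5, 1.4, 5.9]
gripper_width: 0.156
gripper_force: 30.0
```

```bash
python3 st.py
```

```text
15.025 [0.4983 0.1201 0.1483] rel [ 0.081  -0.0022  0.0555] yaw 18.11 F [-2.46  1.35  5.91] M [0.106 0.447 0.025] q6 76.40888447205096
```

The cap is seated: z matches the predicted height and the contact force is about 6 N. Now I'll turn it clockwise and watch the torque.

Call:
jog_arm:
  rows:
    - [[0,0,0,0.05],[0,0,0,0.05],[0,0,0,0]]

```text
time_s: 15.4
tcp_pos: [0.4991, 0.12, 0.1482]
ee_rot: [[0.977, 0.215, -0.0], [0.215, -0.977, -0.001], [-0.001, 0.001, -1.0]]
wrist_force: [1.3, -2.4, 3.6]
gripper_width: 0.158
gripper_force: 30.0
```

```bash
python3 st.py
```

```text
15.4 [0.4991 0.12   0.1482] rel [ 0.0817 -0.0018  0.0556] yaw 12.43 F [ 1.3  -2.42  3.55] M [-0.673 -0.428  0.015] q6 70.71145601769702
```

Call:
jog_arm:
  rows:
    - [[0,0,0,0.05],[0,0,0,0.05],[0,0,0,0]]

```text
time_s: 15.78
tcp_pos: [0.4991, 0.1199, 0.1482]
ee_rot: [[0.993, 0.118, -0.0], [0.118, -0.993, -0.001], [-0.001, 0.001, -1.0]]
wrist_force: [1.6, -2.9, 5.7]
gripper_width: 0.162
gripper_force: 30.0
```

```bash
python3 st.py
```

```text
15.775 [0.4991 0.1199 0.1482] rel [ 0.0817 -0.0017  0.0555] yaw 6.76 F [ 1.62 -2.89  5.75] M [-1.114 -0.491  0.117] q6 65.03472544115745
```

Call:
jog_arm:
  rows:
    - [[0,0,0,0.05],[0,0,0,0.05],[0,0,0,0]]

```text
time_s: 16.15
tcp_pos: [0.4991, 0.1198, 0.1482]
ee_rot: [[1.0, 0.018, -0.0], [0.018, -1.0, -0.001], [-0.0, 0.001, -1.0]]
wrist_force: [1.5, -3.6, 4.6]
gripper_width: 0.159
gripper_force: 30.0
```

```bash
python3 st.py
```

```text
16.15 [0.4991 0.1198 0.1482] rel [ 0.0817 -0.0016  0.0555] yaw 1.04 F [ 1.45 -3.65  4.62] M [-1.303 -0.503  0.196] q6 59.309521324188765
```

Call:
jog_arm:
  rows:
    - [[0.0002,0.0006,0,0.05],[0,0,0,0.05],[0,0,0,0]]

```text
time_s: 16.52
tcp_pos: [0.4992, 0.1194, 0.1482]
ee_rot: [[0.997, -0.082, -0.001], [-0.082, -0.997, -0.001], [-0.0, 0.001, -1.0]]
wrist_force: [1.2, -3.1, 5.5]
gripper_width: 0.161
gripper_force: 30.0
```

```bash
python3 st.py
```

```text
16.525 [0.4992 0.1194 0.1482] rel [ 0.0817 -0.0012  0.0555] yaw -4.7 F [ 1.19 -3.15  5.53] M [-0.872 -0.294  0.149] q6 53.650223007603906
```

Call:
jog_arm:
  rows:
    - [[0,0,0,0.05],[0,0,0,0.05],[0,0,0,0]]

```text
time_s: 16.9
tcp_pos: [0.4992, 0.1193, 0.1482]
ee_rot: [[0.983, -0.181, -0.001], [-0.181, -0.983, -0.001], [-0.0, 0.001, -1.0]]
wrist_force: [1.2, -3.1, 5.6]
gripper_width: 0.158
gripper_force: 30.0
```

```bash
python3 st.py
```

```text
16.9 [0.4992 0.1193 0.1482] rel [ 0.0816 -0.0011  0.0555] yaw -10.43 F [ 1.23 -3.14  5.56] M [-1.076 -0.275  0.11 ] q6 47.920807452011076
```

Call:
jog_arm:
  rows:
    - [[0,0.0005,0,0.05],[0,0,0,0.05],[0,0,0,0]]

```text
time_s: 17.27
tcp_pos: [0.4991, 0.119, 0.1482]
ee_rot: [[0.96, -0.278, -0.001], [-0.278, -0.96, -0.001], [-0.0, 0.001, -1.0]]
wrist_force: [0.8, -3.6, 5.8]
gripper_width: 0.156
gripper_force: 30.0
```

```bash
python3 st.py
```

```text
17.275 [0.4991 0.119  0.1482] rel [ 0.0814 -0.0008  0.0556] yaw -16.16 F [ 0.78 -3.57  5.84] M [-0.796 -0.24   0.119] q6 42.233035916059904
```

Call:
jog_arm:
  rows:
    - [[0,0,0,0.05],[0,0,0,0.05],[0,0,0,0]]

```text
time_s: 17.65
tcp_pos: [0.4991, 0.1188, 0.1482]
ee_rot: [[0.928, -0.373, -0.001], [-0.373, -0.928, -0.001], [-0.0, 0.001, -1.0]]
wrist_force: [1.6, -2.6, 5.2]
gripper_width: 0.16
gripper_force: 30.0
```

```bash
python3 st.py
```

```text
17.65 [0.4991 0.1188 0.1482] rel [ 0.0813 -0.0007  0.0555] yaw -21.89 F [ 1.6  -2.59  5.21] M [-0.903 -0.279  0.116] q6 36.50778217510905
```

Call:
jog_arm:
  rows:
    - [[0,0,0,0.05],[0,0,0,0.05],[0,0,0,0]]

```text
time_s: 18.02
tcp_pos: [0.499, 0.1187, 0.1482]
ee_rot: [[0.886, -0.464, -0.001], [-0.464, -0.886, -0.002], [-0.0, 0.002, -1.0]]
wrist_force: [1.1, -4.9, 6.7]
gripper_width: 0.155
gripper_force: 30.0
```

```bash
python3 st.py
```

```text
18.025 [0.499  0.1187 0.1482] rel [ 0.0812 -0.0006  0.0555] yaw -27.62 F [ 1.15 -4.89  6.66] M [-1.094 -0.299  0.137] q6 30.778285635679104
```

Call:
jog_arm:
  rows:
    - [[0.0003,0.0005,0,0.05],[0,0,0,0.05],[0,0,0,0]]

```text
time_s: 18.4
tcp_pos: [0.4989, 0.1184, 0.1482]
ee_rot: [[0.835, -0.55, -0.001], [-0.55, -0.835, -0.001], [-0.0, 0.001, -1.0]]
wrist_force: [-0.4, -2.5, 6.3]
gripper_width: 0.157
gripper_force: 30.0
```

```bash
python3 st.py
```

```text
18.4 [0.4989 0.1184 0.1482] rel [ 0.0811 -0.0003  0.0555] yaw -33.36 F [-0.44 -2.53  6.3 ] M [-0.745 -0.061  0.114] q6 25.106291427778903
```

Call:
jog_arm:
  rows:
    - [[0,0,0,0.05],[0,0,0,0.05],[0,0,0,0]]

```text
time_s: 18.77
tcp_pos: [0.4988, 0.1182, 0.1482]
ee_rot: [[0.776, -0.63, -0.001], [-0.63, -0.776, -0.001], [-0.0, 0.002, -1.0]]
wrist_force: [-0.9, -2.7, 6.7]
gripper_width: 0.156
gripper_force: 30.0
```

```bash
python3 st.py
```

```text
18.775 [0.4988 0.1182 0.1482] rel [ 0.0809 -0.0002  0.0555] yaw -39.08 F [-0.89 -2.67  6.7 ] M [-0.787  0.025  0.156] q6 19.380835788437125
```

Call:
jog_arm:
  rows:
    - [[0,0,0,0.05],[0,0,0,0.05],[0,0,0,0]]

```text
time_s: 19.15
tcp_pos: [0.4987, 0.1181, 0.1482]
ee_rot: [[0.709, -0.705, -0.002], [-0.705, -0.709, -0.002], [-0.0, 0.002, -1.0]]
wrist_force: [0.6, -2.8, 6.8]
gripper_width: 0.161
gripper_force: 30.0
```

```bash
python3 st.py
```

```text
19.15 [0.4987 0.1181 0.1482] rel [ 0.0808 -0.0001  0.0555] yaw -44.81 F [ 0.62 -2.84  6.8 ] M [-0.883  0.054  0.164] q6 13.652180947392207
```

Call:
jog_arm:
  rows:
    - [[0,0,0,0.05],[0,0,0,0.05],[0,0,0,0]]

```text
time_s: 19.52
tcp_pos: [0.4986, 0.118, 0.1482]
ee_rot: [[0.636, -0.772, -0.002], [-0.772, -0.636, -0.002], [0.0, 0.003, -1.0]]
wrist_force: [-0.9, -3.4, 6.9]
gripper_width: 0.162
gripper_force: 30.0
```

```bash
python3 st.py
```

```text
19.525 [0.4986 0.118  0.1482] rel [ 0.0806 -0.0001  0.0555] yaw -50.54 F [-0.94 -3.43  6.93] M [-0.995  0.142  0.16 ] q6 7.923771876920584
```

Call:
jog_arm:
  rows:
    - [[0,0,0,0.05],[0,0,0,0.05],[0,0,0,0]]

```text
time_s: 19.9
tcp_pos: [0.4985, 0.1179, 0.1482]
ee_rot: [[0.555, -0.832, -0.002], [-0.832, -0.555, -0.002], [0.0, 0.003, -1.0]]
wrist_force: [-1.6, -4.5, 7.1]
gripper_width: 0.158
gripper_force: 30.0
```

```bash
python3 st.py
```

```text
19.9 [0.4985 0.1179 0.1482] rel [ 0.0805 -0.      0.0555] yaw -56.27 F [-1.61 -4.52  7.14] M [-0.961  0.19   0.156] q6 2.1953894993565104
```

Call:
jog_arm:
  rows:
    - [[0,0,0,0.05],[0,0,0,0.05],[0,0,0,0]]

```text
time_s: 20.27
tcp_pos: [0.4983, 0.1178, 0.1483]
ee_rot: [[0.469, -0.883, -0.003], [-0.883, -0.469, -0.002], [0.001, 0.003, -1.0]]
wrist_force: [-1.2, -4.4, 7.9]
gripper_width: 0.161
gripper_force: 30.0
```

```bash
python3 st.py
```

```text
20.275 [0.4983 0.1178 0.1483] rel [0.0804 0.     0.0555] yaw -62.0 F [-1.19 -4.44  7.9 ] M [-0.998  0.327  0.199] q6 -3.535810193926904
```

Call:
jog_arm:
  rows:
    - [[0.0005,0.0003,-0.0002,0.04],[0,0,0,0.04],[0,0,0,0]]

```text
time_s: 20.65
tcp_pos: [0.4982, 0.1176, 0.1482]
ee_rot: [[0.397, -0.918, -0.003], [-0.918, -0.397, -0.002], [0.0, 0.003, -1.0]]
wrist_force: [-1.8, -1.6, 7.1]
gripper_width: 0.156
gripper_force: 30.0
```

```bash
python3 st.py
```

```text
20.65 [0.4982 0.1176 0.1482] rel [0.0802 0.0002 0.0555] yaw -66.59 F [-1.81 -1.58  7.13] M [-0.542  0.412  0.214] q6 -8.057767456525474
```

Call:
jog_arm:
  rows:
    - [[0,0,0,0.04],[0,0,0,0.04],[0,0,0,0]]

```text
time_s: 21.02
tcp_pos: [0.4981, 0.1176, 0.1483]
ee_rot: [[0.323, -0.946, -0.003], [-0.946, -0.323, -0.002], [0.001, 0.003, -1.0]]
wrist_force: [-1.9, -3.0, 7.1]
gripper_width: 0.156
gripper_force: 30.0
```

```bash
python3 st.py
```

```text
21.025 [0.4981 0.1176 0.1483] rel [0.0801 0.0002 0.0555] yaw -71.17 F [-1.87 -2.98  7.14] M [-0.529  0.456  0.209] q6 -12.639198711098148
```

Call:
jog_arm:
  rows:
    - [[0,0,0,0.04],[0,0,0,0.04],[0,0,0,0]]

```text
time_s: 21.4
tcp_pos: [0.498, 0.1175, 0.1482]
ee_rot: [[0.246, -0.969, -0.003], [-0.969, -0.246, -0.002], [0.001, 0.004, -1.0]]
wrist_force: [-2.5, -1.6, 7.6]
gripper_width: 0.164
gripper_force: 30.0
```

```bash
python3 st.py
```

```text
21.4 [0.498  0.1175 0.1482] rel [0.0799 0.0002 0.0555] yaw -75.75 F [-2.54 -1.61  7.58] M [-0.537  0.601  0.152] q6 -17.22385862016482
```

Call:
jog_arm:
  rows:
    - [[0,0.0003,0,0.04],[0,0,0,0.04],[0,0,0,0]]

```text
time_s: 21.78
tcp_pos: [0.4978, 0.1175, 0.1483]
ee_rot: [[0.168, -0.986, -0.003], [-0.986, -0.168, -0.002], [0.001, 0.003, -1.0]]
wrist_force: [-2.6, -1.2, 6.6]
gripper_width: 0.152
gripper_force: 30.0
```

```bash
python3 st.py
```

```text
21.775 [0.4978 0.1175 0.1483] rel [0.0797 0.0002 0.0555] yaw -80.34 F [-2.59 -1.22  6.6 ] M [-0.538  0.526  0.168] q6 -21.817410140809482
```

Call:
jog_arm:
  rows:
    - [[0,0,0,0.04],[0,0,0,0.04],[0,0,0,0]]

```text
time_s: 22.15
tcp_pos: [0.4977, 0.1175, 0.1483]
ee_rot: [[0.089, -0.996, -0.003], [-0.996, -0.089, -0.002], [0.002, 0.003, -1.0]]
wrist_force: [-2.3, -2.9, 9.1]
gripper_width: 0.154
gripper_force: 30.0
```

```bash
python3 st.py
```

```text
22.15 [0.4977 0.1175 0.1483] rel [0.0796 0.0002 0.0555] yaw -84.92 F [-2.32 -2.93  9.06] M [-0.514  0.592  0.26 ] q6 -26.39849714391829
```

Call:
jog_arm:
  rows:
    - [[0,0,0,0.04],[0,0,0,0.04],[0,0,0,0]]

```text
time_s: 22.52
tcp_pos: [0.4975, 0.1174, 0.1482]
ee_rot: [[0.009, -1.0, -0.004], [-1.0, -0.009, -0.002], [0.002, 0.004, -1.0]]
wrist_force: [-3.3, -1.3, 8.6]
gripper_width: 0.159
gripper_force: 30.1
```

```bash
python3 st.py
```

```text
22.525 [0.4975 0.1174 0.1482] rel [0.0794 0.0002 0.0555] yaw -89.49 F [-3.25 -1.33  8.61] M [-0.469  0.805  0.29 ] q6 -30.97118755717214
```

Call:
jog_arm:
  rows:
    - [[0,0.0004,-0.0003,0.04],[0,0,0,0]]

```text
time_s: 22.78
tcp_pos: [0.4973, 0.1175, 0.1482]
ee_rot: [[-0.031, -1.0, -0.003], [-1.0, 0.031, -0.002], [0.002, 0.003, -1.0]]
wrist_force: [-2.0, -2.9, 7.0]
gripper_width: 0.158
gripper_force: 30.0
```

```bash
python3 st.py
```

```text
22.775 [0.4973 0.1175 0.1482] rel [0.0792 0.0001 0.0555] yaw -91.79 F [-1.98 -2.86  7.01] M [-0.552  0.423  0.273] q6 -33.29363529575934
```

Call:
jog_arm:
  rows:
    - [[0,0,0,0.04],[0,0,0,0]]

```text
time_s: 23.02
tcp_pos: [0.4972, 0.1175, 0.1482]
ee_rot: [[-0.072, -0.997, -0.003], [-0.997, 0.072, -0.002], [0.002, 0.003, -1.0]]
wrist_force: [-2.9, -2.3, 6.2]
gripper_width: 0.156
gripper_force: 30.0
```

```bash
python3 st.py
```

```text
23.025 [0.4972 0.1175 0.1482] rel [0.0792 0.     0.0555] yaw -94.12 F [-2.89 -2.32  6.21] M [-0.495  0.5    0.113] q6 -35.6073080360482
```

Call:
jog_arm:
  rows:
    - [[0,0,0,0.04],[0,0,0,0]]

```text
time_s: 23.28
tcp_pos: [0.4972, 0.1175, 0.1483]
ee_rot: [[-0.113, -0.994, -0.004], [-0.994, 0.113, -0.001], [0.002, 0.003, -1.0]]
wrist_force: [-1.9, -2.0, 6.2]
gripper_width: 0.154
gripper_force: 30.0
```

```bash
python3 st.py
```

```text
23.275 [0.4972 0.1175 0.1483] rel [ 0.0792 -0.      0.0555] yaw -96.47 F [-1.92 -1.97  6.16] M [-0.562  0.429 -0.141] q6 -37.94428800981293
```

Call:
jog_arm:
  rows:
    - [[0,0,0,0.04],[0,0,0,0]]

```text
time_s: 23.52
tcp_pos: [0.4975, 0.1179, 0.1482]
ee_rot: [[-0.152, -0.988, -0.003], [-0.988, 0.152, -0.001], [0.001, 0.003, -1.0]]
wrist_force: [-1.5, -1.4, 6.2]
gripper_width: 0.155
gripper_force: 30.0
```

```bash
python3 st.py
```

```text
23.525 [0.4975 0.1179 0.1482] rel [ 0.0795 -0.0003  0.0555] yaw -98.74 F [-1.5  -1.35  6.16] M [-0.119  0.475 -0.064] q6 -40.2205124902524
```

Call:
jog_arm:
  rows:
    - [[0,0,0,0.04],[0,0,0,0]]

```text
time_s: 23.78
tcp_pos: [0.4978, 0.118, 0.1483]
ee_rot: [[-0.191, -0.982, -0.002], [-0.982, 0.191, -0.001], [0.001, 0.002, -1.0]]
wrist_force: [-2.1, -0.5, 5.0]
gripper_width: 0.157
gripper_force: 30.0
```

```bash
python3 st.py
```

```text
23.775 [0.4978 0.118  0.1483] rel [ 0.0798 -0.0003  0.0555] yaw -101.0 F [-2.15 -0.46  5.05] M [-0.101  0.396  0.066] q6 -42.4888240873538
```

The first click came at a yaw of about −94°: the torque peaked at 0.29, then dropped to −0.14. The tool has gone about 0.12 rad past it and is back near zero, resting in the notch. Releasing.

Call:
jog_arm:
  rows:
    - [[0,0,-0.0003,0],[0,0,0,0]]

```text
time_s: 24.02
tcp_pos: [0.4978, 0.118, 0.1483]
ee_rot: [[-0.192, -0.981, -0.002], [-0.981, 0.192, -0.001], [0.001, 0.002, -1.0]]
wrist_force: [-2.2, -0.1, 4.2]
gripper_width: 0.165
gripper_force: 30.0
```

Call:
jog_arm:
  rows:
    - [[0,0,0,0],[0,0,0,0],[0,0,0,0],[0,0,0,0],[0,0,0,0],[0,0,0,0]]
  claw: 0.7

```text
time_s: 24.78
tcp_pos: [0.4986, 0.1182, 0.1487]
ee_rot: [[-0.192, -0.981, 0.0], [-0.981, 0.192, 0.0], [-0.0, -0.0, -1.0]]
wrist_force: [0.8, 0.5, -0.1]
gripper_width: 0.681
gripper_force: 0.0
```

Call:
jog_arm:
  rows:
    - [[0,0,-0.01,0],[0,0,-0.03,0],[0,0,-0.03,0],[0,0,-0.03,0],[0,0,-0.03,0],[0,0,0,0],[0,0,0,0]]

```text
time_s: 25.65
tcp_pos: [0.4981, 0.1181, 0.2784]
ee_rot: [[-0.192, -0.981, -0.001], [-0.981, 0.192, 0.0], [-0.0, 0.001, -1.0]]
wrist_force: [-0.1, -0.3, -0.2]
gripper_width: 0.699
gripper_force: 0.0
```

```bash
python3 st.py; python3 - <<'E'
from h import *
cv2.imwrite("pics/w6.png",capture("wrist")[:,:,::-1])
E
```

```text
25.65 [0.4981 0.1181 0.2784] rel [ 0.0802 -0.0003 -0.0746] yaw -101.07 F [-0.1  -0.29 -0.2 ] M [ 0.072 -0.017  0.037] q6 -42.56719721118715
```

View pics/w6.png

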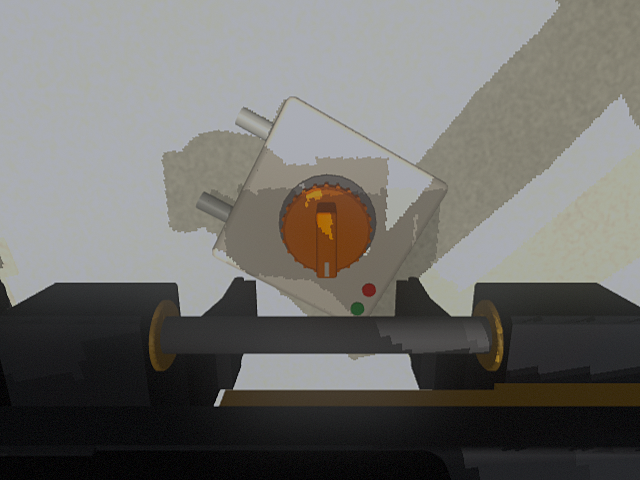

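The cap sits flat and centred on the neck at (327,230). Its wing is still vertical in the image, so it did not turn back on release.

```bash
python3 -c "from station import *; print(finish_job())"
```

```text
the job is handed in; nothing more can be done
None
```

The orange cap is seated on the white doser's neck, turned clockwise to its first click plus roughly 0.1 rad, and released, and the job was handed in at about 26 s; the judge's verdict was not shown.

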